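# Stand the tipped oil bottle back in its lane

### The job

The black oil bottle has tipped out of the wooden bottle lane and lies on the bench. Stand it upright again on the yellow round mark in the middle of the lane, between the white jar and the green jar; set it down there rather than dropping it, let go of it, and leave both jars standing in their places.

Things in the scene. Friction and masses are not known exactly. Their poses are not given: they have to be found in the camera images.
- bottle_mid (a point): Black oil bottle, 155 mm long, the only one lying down; this point is its centre, half-way along its axis. Own z runs from base to nozzle (level at the start, pointing mostly to the robot's left). Round body 46 mm across up to 122 mm from the base, then a cap 26 mm across to 135 mm, then a nozzle 14 mm across to 155 mm. About 0.1 to 0.25 kg. Its yaw does not matter when it stands.
- mark (a point): Centre of the yellow round mark (64 mm across, flush) in the middle of the wooden lane, on the upper face of its board, 8 mm above the bench. Own y runs along the lane (mostly to the robot's left), own x across it (mostly away from the robot), z up.
- lane: The fixed wooden lane (brown board, darker rim), origin under its centre, axes as for the mark: a board 310 mm long (y), 88 mm wide (x), 8 mm thick, with a rim 7 mm wide rising 8 mm above the board (16 mm above the bench); 74 mm clear between the long sides. White marks for the jars lie 105 mm either side of the yellow one.
- white_jar_mid (a point): Loose white plastic jar with a white lid, standing on one of the white marks of the lane (which of the two varies): 48 mm diameter, 85 mm tall, this point at its centre, half-way up.
- green_jar_mid (a point): Loose green jar with a wide white lid, standing on the other white mark: body 60 mm, lid 66 mm diameter, 90 mm tall, this point at its centre, half-way up.
Not all that is in view belongs to the job. Leave any orange look-alike of the part that bears green_jar_mid alone.

How it is judged:
At the end, for the whole second after the job is handed in: The oil bottle stands on the lane's board, base down, tilted less than 10 degrees, its centre within 20 mm (horizontally) of the centre of the yellow mark, at rest and released; both jars stand upright (within 10 degrees) less than 20 mm from where they stood at the start (angle between each of bottle_mid, white_jar_mid, green_jar_mid's own z axis and vertical below 0.1745 rad and horizontal distance between bottle_mid and mark below 0.02 m and z of bottle_mid in the frame of mark between 0.07 and 0.085 m and linear speed of oil_bottle below 0.02 m/s and distance of each of white_jar_mid, green_jar_mid from where it was at the start of the episode below 0.02 m); the robot touches nothing.
It fails at once if the bottle is dropped from more than 25 mm above the lane's board (contact force between oil_bottle and anything else below 0.01 N and z of bottle_mid in the frame of mark above 0.1025 m).
It fails at once if a jar is knocked over (angle between any of white_jar_mid, green_jar_mid's own z axis and vertical above 0.6 rad).
It also fails if it takes over 45 s, if anything falls off the work surface, if the arm or the gripper's body presses on something with over 40 N, if the wrist force passes 120 N, or if a joint passes its speed limit or range.

### The arm

A 6-joint arm with a two-finger parallel gripper is mounted at the origin on a cart in front of the work surface, level with it; the furniture and walls round the work are solid. World frame = base frame: x ahead of the robot, y to its left, z up, the work surface at z = 0. Lengths are in m, angles in rad, forces in N, time in s.
With the tool pointing down it reaches from about 0.35 to 0.925 m from the base axis. Payload 6.4 kg.
Tool frame: the origin (TCP) lies midway between the tips of the shut fingers; the grasp point (between the pads) lies 19 mm behind it; z points along the fingers, y is the line along which they close (so a half turn about z gives the same grasp; the last joint's range is limited). The gripper opens to 94 mm and grips with 3 to 60 N. Pads are 16 mm wide; open, the fingers measure 119 mm over their backs; the gripper's body (75 mm by 177 mm) begins 78 mm behind the grasp point.
Start: joints at [1.019, 0.245, 1.558, -0, 1.339, -0.174], TCP at [0.24, 0.604, 0.205] pointing down, gripper open.
Joint ranges: [-3.13, 3.13], [-1.02, 2.26], [0.13, 2.54], [-0.95, 4.09], [0.21, 2.88], [-2.74, 2.74]. Speed limits (rad/s): [2.57, 2.57, 3.14, 3.14, 3.14, 3.14].

### API

Orientations are given as a rotation vector (axis times angle).
In Python, from station import ctrl gives the robot as it stands.
- The arm moves only by the tool drive_tool, never from a script. Its argument "motion" is a list of rows, each a list of 3 entries, a list of its own where there are three numbers: the shift along the tool's x, y, z in cm, then the turn about the tool's z in rad, then the gripper command: -1 is shut, 1 is fully open, values between are in proportion. In form: [[[dx, dy, dz], twist, grip], ...]. A call has 1 to 10 rows; each row shifts and turns the commanded pose from where the row before left it, along the tool's axes as they then stand; what a row does not reach is not made up. A row lasts 1/8 s, in which the tool goes at most 62.5 mm and 10.7 degrees, less where a joint would pass 70% of its speed; a pose out of reach is approached as far as the arm can. A call is refused whole if a number of a shift passes 6.25 or a number of a turn 0.188, either way. A call with a gripper value outside its range is refused whole. The fingers move at their own pace and stop on an object; the grip force is fixed at half the most. Time passes only in rows, so rows that do not move let the fingers close. It gives the time, the measured TCP pose, the force, the opening and the grip force at its end, in the units of the state.
- ctrl.get_obs(): the state, without advancing time (a new reading comes with each control period).
- ctrl.get_image(name): name is "scene" or "top" or "wrist"; returns a dict with "pixels" (480x640x3 uint8, red, green, blue), "depth" (480x640 float32, m along the optical axis (not along the pixel's ray), 0 where there is no reading), "fov_y" (degrees; the focal length in pixels is half the picture's height over the tangent of half this angle, whatever the lens; pixels are square), "cx", "cy" (the principal point, pixels), "k1" (the pictures are not rectified: a ray, as slopes to the right and down, at radius r is drawn at 1 + k1 r^2 times it, then the intrinsics apply), "extrinsics" (4x4, takes a point from camera to world coordinates); the wrist camera has in their place "mount" (4x4, takes a point from camera to tool coordinates, whose origin is the TCP and whose axes are the flange's). Camera axes: x right, y up, looking along -z (the intrinsics and any distortion apply to the point x, -y, -z); pixel columns grow to the right and rows downward; lengths in m; the calibration is good to about 2 mm. A picture is of the moment at which its call begins: read the wrist's pose just before it.
- ctrl.job_done(): hands the job in; it is judged then, once.
Trained networks look in the newest picture that a camera, given by its name, has taken for a name from the list of things; names that differ only in an ending like _2 or _b are one class to them, and where a whole thing is asked for, a point or a joint stands for the part that bears it (a point fixed in the world has none). Each returns a list of dicts, best first, with "confidence" (0 to 1); they miss things now and then, are a little off and sometimes report something else, mostly with a low value. They report only what shows in the picture. A call takes as long as a camera call. They do not tell look-alikes from the thing itself.
- ctrl.regions_of(name, camera): "pixels" (480x640 bool, what is visible of it) and "at" ([column, row] in pixels, amid what is visible of it).
The state is a dict: "clock": time; "joints": joint angles; "qvel": joint speeds; "effort": joint torques, N m; "tcp_pos": TCP position; "tool_rot": TCP orientation; "contact_force": force on the tool from outside, world axes, zero at the start; "ft_torque": the same for the moment, N m; "finger_gap": finger opening in m; "grip_force": force on a finger pad.
Only numpy, scipy, OpenCV 4.12 (cv2) and the standard library are available. Lean on these libraries where they do the work, as an engineer would, in place of code of your own. Each camera call takes 0.05 s, during which the arm holds its last target. There are 200 camera calls.

## Working session

There is one attempt and no reset: what is moved stays moved. The work goes in short steps, Python scripts to look and compute and a tool call to move; the robot and the scene stay as the last step left them, time stands still between calls to the robot, and variables do not carry over. Pictures are saved under pics/ and viewed, at most 10 in all, crops included, and the job is handed in when it is done.

Besides the shell and the picture viewer there is one more tool, called after "Call:" as name(argument=value, ...) on one line, values as JSON. drive_tool: Moves the arm, as the interface text tells. Its arguments: {"type":"object","properties":{"motion":{"type":"array","items":{"type":"array"}}},"required":["motion"]}

```bash
mkdir -p pics; cat > h.py <<'E'
import numpy as np, cv2
from scipy.spatial.transform import Rotation as R
from station import ctrl
def cam(name):
    o=ctrl.get_obs(); im=ctrl.get_image(name)
    if 'extrinsics' in im: T=np.array(im['extrinsics'])
    else:
        W=np.eye(4); W[:3,:3]=R.from_rotvec(o['tool_rot']).as_matrix(); W[:3,3]=o['tcp_pos']; T=W@np.array(im['mount'])
    im['T']=T; im['f']=240/np.tan(np.radians(im['fov_y'])/2); return im
def rays(im,uv):
    f=im['f'];K=np.array([[f,0,im['cx']],[0,f,im['cy']],[0,0,1]])
    return cv2.undistortPoints(np.asarray(uv,float).reshape(-1,1,2),K,np.array([im['k1'],0,0,0.])).reshape(-1,2) if abs(im['k1'])<1e-9 else _und(im,uv)
def _und(im,uv):
    d=(np.asarray(uv,float).reshape(-1,2)-[im['cx'],im['cy']])/im['f']; s=d.copy()
    for _ in range(30): s=d/(1+im['k1']*(s**2).sum(1,keepdims=True))
    return s
def pts(im,uv):
    uv=np.asarray(uv).reshape(-1,2); s=_und(im,uv); z=im['depth'][uv[:,1].astype(int),uv[:,0].astype(int)]
    k=z>0; s=s[k]; z=z[k]
    return np.c_[s[:,0]*z,-s[:,1]*z,-z]@im['T'][:3,:3].T+im['T'][:3,3]
def onplane(im,uv,h):
    s=_und(im,uv); d=np.c_[s[:,0],-s[:,1],-np.ones(len(s))]@im['T'][:3,:3].T; o=im['T'][:3,3]
    return o+d*((h-o[2])/d[:,2:])
def save(im,fn): cv2.imwrite('pics/'+fn,im['pixels'][:,:,::-1])
E
cat > a.py <<'E'
from h import *
ims={n:cam(n) for n in ['scene','top']}
cv2.imwrite('pics/a.png',cv2.resize(np.vstack([ims['scene']['pixels'],ims['top']['pixels']])[:,:,::-1],None,fx=.62,fy=.62))
for n,im in ims.items():
    for t in ['bottle_mid','white_jar_mid','green_jar_mid','lane','mark']:
        try: L=ctrl.regions_of(t,n)
        except Exception as e: print(n,t,e); continue
        for r in L[:3]:
            v,u=np.nonzero(r['pixels']); 
            p=pts(im,np.c_[u,v])
            if len(p)==0: print(n,t,'nodepth',r['at']); continue
            q=p[:,:2]-p[:,:2].mean(0); U,S,V=np.linalg.svd(q,full_matrices=False)
            print(n,t,round(r['confidence'],2),r['at'],len(u),'med',np.median(p,0).round(3),'lo',np.percentile(p,2,0).round(3),'hi',np.percentile(p,98,0).round(3),'dir',V[0].round(3))
E
python3 a.py; python3 -c "
from station import ctrl;print(ctrl.get_obs())"
```

```text
scene bottle_mid 0.9 [313.8, 269.7] 1806 med [0.423 0.288 0.037] lo [0.407 0.236 0.006] hi [0.447 0.369 0.047] dir [-0.074 -0.997]
scene white_jar_mid 0.96 [415.8, 233.1] 1255 med [0.541 0.148 0.067] lo [0.532 0.128 0.011] hi [0.576 0.172 0.093] dir [-0.995 -0.102]
scene green_jar_mid 0.84 [311.9, 203.2] 1511 med [0.547 0.353 0.074] lo [0.534 0.331 0.016] hi [0.591 0.386 0.098] dir [ 0.575 -0.818]
scene green_jar_mid 0.63 [249.5, 204.4] 1552 med [0.502 0.464 0.065] lo [0.487 0.444 0.005] hi [0.545 0.501 0.09 ] dir [-0.742 -0.67 ]
scene mark 0.78 [366.6, 243.8] 4412 med [0.55  0.239 0.008] lo [0.515 0.103 0.001] hi [0.603 0.403 0.017] dir [-0.018 -1.   ]
top bottle_mid 0.88 [330.6, 268.5] 1785 med [0.434 0.298 0.04 ] lo [0.411 0.236 0.002] hi [0.456 0.374 0.048] dir [-0.071 -0.997]
top white_jar_mid 0.97 [413.0, 197.1] 851 med [0.553 0.155 0.091] lo [0.533 0.128 0.022] hi [0.578 0.173 0.095] dir [ 0.661 -0.751]
top white_jar_mid 0.68 [334.9, 265.5] 1735 med [0.434 0.296 0.04 ] lo [0.41  0.236 0.024] hi [0.454 0.373 0.048] dir [-0.065 -0.998]
top white_jar_mid 0.45 [358.2, 202.6] 5647 
[... 603 characters left out ...]
'clock': 0.6, 'joints': array([ 1.01890682e+00,  2.45063257e-01,  1.55774619e+00, -3.16044834e-05,
        1.33869477e+00, -1.74059478e-01]), 'qvel': array([ 3.93535546e-04, -7.17341357e-04, -5.51282400e-04,  1.06981896e-03,
        3.56400191e-03,  8.87407628e-05]), 'effort': array([-5.15132069e-04, -4.15615690e+01, -3.14712882e+01,  6.84177387e-02,
        2.91553972e-02, -3.20592380e-05]), 'tcp_pos': array([0.23978635, 0.60419545, 0.20550774]), 'tool_rot': array([5.89947613e-01, 3.08564227e+00, 1.12712732e-04]), 'contact_force': array([ 0.08190573,  0.78352503, -0.16653546]), 'ft_torque': array([ 0.00844573, -0.0195371 , -0.05601855]), 'grip_force': 0.0, 'finger_gap': 0.09375943076266167}
```

View pics/a.png

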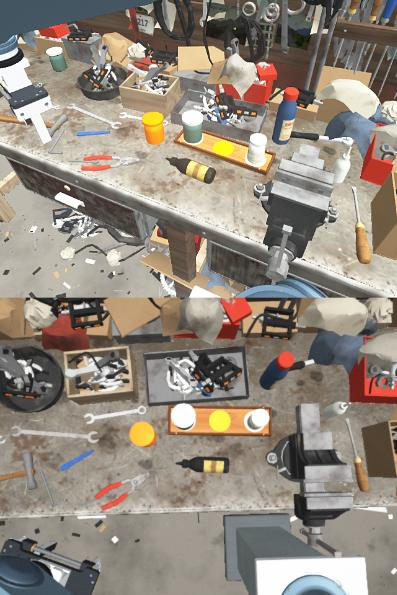

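The tipped black bottle is at scene (314,270) and top (331,268), with its nozzle to the left (+y). The yellow mark is at top (358,202), between the jars. There are two candidates for the green jar: top (293,189), which stands in the lane with a white lid and a green body and so fits, and top (231,218), which is orange and outside the lane, so it's the look-alike. I'll confirm with a crop and get finer measurements.

```bash
cat > b.py <<'E'
from h import *
for n in ['top','scene']:
    im=cam(n); hsv=cv2.cvtColor(im['pixels'],cv2.COLOR_RGB2HSV)
    m=cv2.inRange(hsv,(22,150,120),(35,255,255))
    k,l,s,c=cv2.connectedComponentsWithStats(m)
    ref={'top':(358,202),'scene':(360,240)}[n]
    for i in range(1,k):
        if s[i,4]>60 and np.hypot(*(c[i]-ref))<40: 
            v,u=np.nonzero(l==i); p=pts(im,np.c_[u,v]); print(n,'mark',c[i],s[i,4],onplane(im,[c[i]],.008)[0].round(4),'depth z',np.median(p[:,2]).round(4))
    r=ctrl.regions_of('bottle_mid',n)[0]
    v,u=np.nonzero(r['pixels']); p=pts(im,np.c_[u,v]); p=p[(p[:,2]>.012)&(p[:,2]<.06)]
    # body: cylinder fit in bins along y
    from scipy.optimize import least_squares
    b=p[(p[:,1]>.24)&(p[:,1]<.335)]
    def res(a): 
        d=np.array([a[1],1,a[3]]); d/=np.linalg.norm(d); q=b-[a[0],.29,a[2]]; return np.linalg.norm(q-np.outer(q@d,d),axis=1)-.023
    f=least_squares(res,[.433,.07,.023,0],loss='soft_l1',f_scale=.002); print(n,'cyl x0@y=.29,dx/dy,z,dz/dy',f.x.round(4),'yrange',np.percentile(p[:,1],[0,1,99,100]).round(4),'rms',np.std(f.fun).round(4))
    if n=='scene': cv2.imwrite('pics/b.png',cv2.resize(im['pixels'][170:310,210:450,::-1],None,fx=3,fy=3))
L=ctrl.regions_of('lane','top')
E
python3 b.py
```

```text
top mark [354.19790576 198.36753927] 955 [0.5633 0.2529 0.008 ] depth z 0.0078
top cyl x0@y=.29,dx/dy,z,dz/dy [ 0.4327  0.0707  0.0224 -0.0166] yrange [0.2325 0.2351 0.3781 0.3854] rms 0.0014
scene mark [359.92084006 238.75928918] 619 [0.5627 0.2542 0.008 ] depth z 0.0075
scene cyl x0@y=.29,dx/dy,z,dz/dy [ 0.433   0.0745  0.0229 -0.0059] yrange [0.2335 0.2362 0.3764 0.3874] rms 0.0012
```

View pics/b.png

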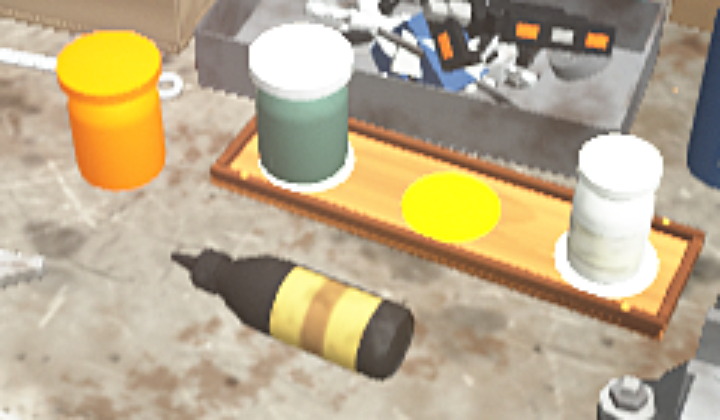

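The crop confirms it. The green-bodied jar with the white lid is in the lane at crop (300,100), and the orange one at (110,110) stands outside it. The bottle lies at crop (310,310), nozzle left. Next I turn the gripper across the bottle and move over the upper part of its body.

Call:
drive_tool(motion=[[[0, 0, 0], 0.18, 1], [[0, 0, 0], 0.18, 1], [[0, 0, 0], 0.18, 1], [[0, 0, 0], 0.18, 1], [[0, 0, 0], 0.18, 1], [[0, 0, 0], 0.18, 1], [[0, 0, 0], 0.18, 1], [[-4.2, 3.6, 0], 0.006, 1], [[-4.2, 3.6, 0], 0, 1], [[-4.2, 3.6, 0], 0, 1]])

```text
clock: 2.1
tcp_pos: [0.3393, 0.4695, 0.2056]
tool_rot: [2.3, 2.14, 0.001]
contact_force: [0.9, -0.2, 0.2]
finger_gap: 0.0939
grip_force: 0.0
```

Call:
drive_tool(motion=[[[-4.2, 3.6, 0], 0, 1], [[-4.2, 3.6, 0], 0, 1], [[-4.2, 3.6, 0], 0, 1], [[0, 0, 0], 0, 1], [[0, 0, 0], 0, 1]])

```text
clock: 2.72
tcp_pos: [0.4369, 0.3376, 0.2055]
tool_rot: [-2.301, -2.138, -0.0]
contact_force: [0.4, -0.1, 0.3]
finger_gap: 0.0943
grip_force: 0.0
```

```bash
cat > c.py <<'E'
from h import *
import sys
o=ctrl.get_obs(); M=R.from_rotvec(o['tool_rot']).as_matrix(); t=o['tcp_pos']; print('tcp',t.round(4)); print(M.round(3))
im=cam('wrist'); save(im,sys.argv[1])
L=ctrl.regions_of('bottle_mid','wrist')
for r in L[:1]:
    v,u=np.nonzero(r['pixels']); p=pts(im,np.c_[u,v]); print(r['confidence'],len(p))
    p=p[(p[:,2]>.01)&(p[:,2]<.06)]
    s=(p-t)@M; print('lo/hi world',np.percentile(p,[1,99],axis=0).round(4).tolist())
    for a in np.arange(-.12,.08,.015):
        k=abs(s[:,0]-a)<.004
        if k.sum()>5: print(round(a,3),'mid y',np.mean(np.percentile(s[k,1],[1,99])).round(4),'w',np.ptp(np.percentile(s[k,1],[1,99])).round(4),'top z',np.percentile(p[k,2],97).round(4))
E
python3 c.py w1.png
```

```text
tcp [0.4369 0.3376 0.2055]
[[ 0.073  0.997 -0.   ]
 [ 0.997 -0.073  0.   ]
 [ 0.    -0.    -1.   ]]
0.67 5689
lo/hi world [[0.4098, 0.2375, 0.0246], [0.4551, 0.3808, 0.0471]]
-0.105 mid y 0.0004 w 0.0317 top z 0.0441
-0.09 mid y -0.0001 w 0.0441 top z 0.0467
-0.075 mid y -0.0006 w 0.0448 top z 0.0468
-0.06 mid y -0.0006 w 0.0442 top z 0.0471
-0.045 mid y -0.0005 w 0.0438 top z 0.0468
-0.03 mid y -0.0011 w 0.0445 top z 0.0468
-0.015 mid y -0.0004 w 0.043 top z 0.0463
0.0 mid y -0.0009 w 0.0361 top z 0.0427
0.015 mid y -0.0009 w 0.024 top z 0.0362
0.03 mid y -0.0009 w 0.0239 top z 0.0361
0.045 mid y -0.0007 w 0.007 top z 0.0274
```

View pics/w1.png

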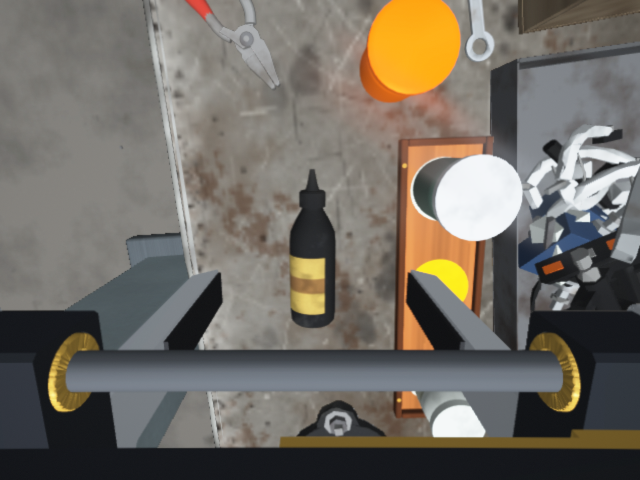

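The wrist view shows the bottle at (313,260) with the cap near (313,198), midway between the fingers. I'll grip it at the cap, so that gravity swings it upright on lifting.

Call:
drive_tool(motion=[[[2.3, -0.1, 4], 0, 0.3], [[0, 0, 4], 0, 0.3], [[0, 0, 4], 0, 0.3], [[0, 0, 4], 0, 0.3], [[0, 0, 3], 0, 0.3], [[0, 0, 1], 0, 0.3], [[0, 0, 0], 0, 0.3], [[0, 0, 0], 0, 0.3]])

```text
clock: 3.82
tcp_pos: [0.4387, 0.3613, 0.0071]
tool_rot: [2.3, 2.139, 0.004]
contact_force: [1.1, 0.2, -0.5]
finger_gap: 0.0613
grip_force: 0.0
```

Call:
drive_tool(motion=[[[0, 0, 0], 0, -1], [[0, 0, 0], 0, -1], [[0, 0, 0], 0, -1], [[0, 0, 0], 0, -1], [[0, 0, 0], 0, -1], [[0, 0, 0], 0, -1]])

```text
clock: 4.58
tcp_pos: [0.4383, 0.3606, 0.0061]
tool_rot: [2.301, 2.139, 0.002]
contact_force: [-1.3, -0.1, 4.9]
finger_gap: 0.0435
grip_force: 30.0
```

The 43.5 mm gap means the pads caught the rim of the body rather than the cap. I'll open, move 5 mm towards the nozzle and close again.

Call:
drive_tool(motion=[[[0, 0, 0], 0, 0.3], [[0, 0, 0], 0, 0.3], [[0.5, 0, 0], 0, 0.3], [[0, 0, 0], 0, 0.3], [[0, 0, 0], 0, -1], [[0, 0, 0], 0, -1], [[0, 0, 0], 0, -1], [[0, 0, 0], 0, -1], [[0, 0, 0], 0, -1], [[0, 0, 0], 0, -1]])

```text
clock: 5.82
tcp_pos: [0.4382, 0.3652, 0.0055]
tool_rot: [2.301, 2.139, -0.0]
contact_force: [-0.7, -0.4, -0.2]
finger_gap: 0.0242
grip_force: 30.0
```

Call:
drive_tool(motion=[[[0, 0, -1], 0, -1], [[-0.2, 0, -1], 0, -1], [[-0.2, 0, -1], 0, -1], [[-0.4, 0, -1], 0, -1], [[-0.5, 0, -1], 0, -1], [[-0.5, 0, -1], 0, -1], [[0, 0, 0], 0, -1], [[0, 0, 0], 0, -1]])

```text
clock: 6.82
tcp_pos: [0.4367, 0.3472, 0.0653]
tool_rot: [-2.301, -2.139, 0.0]
contact_force: [-1.2, 0.7, -1.4]
finger_gap: 0.0242
grip_force: 30.0
```

```bash
cat > d.py <<'E'
from h import *
import sys
im=cam('scene'); cv2.imwrite('pics/'+sys.argv[1],cv2.resize(im['pixels'][130:330,200:460,::-1],None,fx=2.5,fy=2.5))
o=ctrl.get_obs(); print(o['clock'],o['tcp_pos'].round(4),o['finger_gap'],o['contact_force'],o['ft_torque'])
for r in ctrl.regions_of('bottle_mid','scene')[:1]:
    v,u=np.nonzero(r['pixels']); p=pts(im,np.c_[u,v]); p=p[(abs(p[:,:2]-o['tcp_pos'][:2])<.14).all(1)]
    print(r['confidence'],r['at'],len(p),np.percentile(p,[2,50,98],axis=0).round(4).tolist())
    q=p-p.mean(0); print('axis',np.linalg.svd(q,full_matrices=False)[2][0].round(3))
E
python3 d.py d1.png
```

```text
6.875 [0.4365 0.3472 0.065 ] 0.02393292961600857 [ 0.14132838  0.54092899 -1.20968141] [0.03684362 0.05138528 0.00334379]
0.79 [323.6, 254.7] 1807 [[0.4064, 0.2185, 0.0633], [0.4197, 0.2673, 0.0924], [0.4445, 0.3391, 0.1011]]
axis [-0.072 -0.996 -0.058]
```

View pics/d1.png

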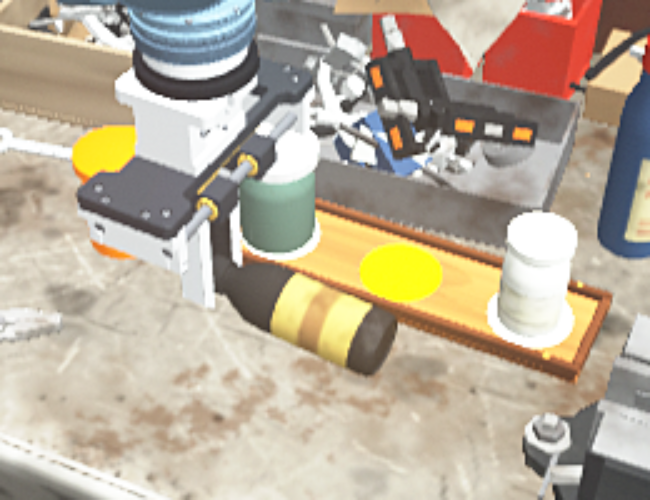

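The bottle is gripped at the cap near crop (240,285), but friction holds it almost level, with its base at (370,345). I'll ease the grip by setting the opening close to the cap's diameter, with the bottle kept low.

Call:
drive_tool(motion=[[[0, 0, 0], 0, -0.6], [[0, 0, 0], 0, -0.6]])

```text
clock: 7.18
tcp_pos: [0.4367, 0.3473, 0.0652]
tool_rot: [-2.301, -2.139, 0.001]
contact_force: [0.5, 0.0, -1.2]
finger_gap: 0.0247
grip_force: 30.0
```

Call:
drive_tool(motion=[[[0, 0, 0], 0, -0.5], [[0, 0, 0], 0, -0.5]])

```text
clock: 7.42
tcp_pos: [0.4368, 0.3473, 0.0654]
tool_rot: [-2.301, -2.139, 0.0]
contact_force: [-0.1, 0.4, -0.7]
finger_gap: 0.0244
grip_force: 30.0
```

```bash
python3 d.py d2.png
```

```text
7.475 [0.4368 0.3473 0.0655] 0.024414789101411132 [-0.46196922  0.49362504 -1.1533906 ] [ 0.03118991  0.07078235 -0.02184542]
```

Call:
drive_tool(motion=[[[0, 0, 0], 0, -0.485], [[0, 0, 0], 0, -0.485]])

```text
clock: 7.78
tcp_pos: [0.4368, 0.3473, 0.0655]
tool_rot: [2.301, 2.139, -0.0]
contact_force: [0.1, 0.8, -1.6]
finger_gap: 0.0243
grip_force: 18.7
```

Call:
drive_tool(motion=[[[0, 0, 0], 0, -0.475]])

```text
clock: 7.9
tcp_pos: [0.4368, 0.3473, 0.0655]
tool_rot: [2.301, 2.139, 0.0]
contact_force: [-0.7, -0.5, -1.0]
finger_gap: 0.0248
grip_force: 11.6
```

```bash
python3 d.py d2.png
```

```text
7.95 [0.4368 0.3474 0.0655] 0.024781494475600817 [-0.19474004  0.84917029 -1.9854335 ] [ 0.06135426 -0.03505282  0.03079198]
0.69 [322.1, 256.3] 1834 [[0.4067, 0.2187, 0.0565], [0.4197, 0.2683, 0.0906], [0.4474, 0.3393, 0.1001]]
axis [-0.106 -0.993 -0.049]
```

The grip force does follow the command, so I'll keep easing in small steps.

Call:
drive_tool(motion=[[[0, 0, 0], 0, -0.47], [[0, 0, 0], 0, -0.47]])

```text
clock: 8.25
tcp_pos: [0.4368, 0.3473, 0.0654]
tool_rot: [-2.301, -2.139, 0.0]
contact_force: [-0.3, -0.6, -2.0]
finger_gap: 0.0251
grip_force: 8.4
```

Call:
drive_tool(motion=[[[0, 0, 0], 0, -0.466], [[0, 0, 0], 0, -0.466]])

```text
clock: 8.5
tcp_pos: [0.4368, 0.3473, 0.0654]
tool_rot: [-2.301, -2.139, 0.0]
contact_force: [0.7, -0.1, -0.2]
finger_gap: 0.0253
grip_force: 6.2
```

```bash
python3 d.py d2.png
```

```text
8.55 [0.4368 0.3473 0.0655] 0.025111284424762664 [-0.09166029 -0.21619007 -1.37488337] [0.05818244 0.0427177  0.01146234]
0.61 [325.2, 256.2] 1830 [[0.4065, 0.2187, 0.0565], [0.4196, 0.2678, 0.0896], [0.4447, 0.3397, 0.0994]]
axis [-0.072 -0.991 -0.114]
```

Call:
drive_tool(motion=[[[0, 0, 0], 0, -0.463], [[0, 0, 0], 0, -0.463]])

```text
clock: 8.85
tcp_pos: [0.4369, 0.3473, 0.0656]
tool_rot: [2.301, 2.139, 0.0]
contact_force: [-0.2, 0.3, -1.0]
finger_gap: 0.0254
grip_force: 1.3
```

Call:
drive_tool(motion=[[[0, 0, 0], 0, -0.461], [[0, 0, 0], 0, -0.461]])

```text
clock: 9.1
tcp_pos: [0.4369, 0.3473, 0.0655]
tool_rot: [2.301, 2.139, 0.0]
contact_force: [0.3, -0.1, -1.6]
finger_gap: 0.0254
grip_force: 0.7
```

```bash
python3 d.py d2.png
```

```text
9.15 [0.4368 0.3473 0.0655] 0.025489058765299794 [ 0.52875332 -0.8520018  -0.80758359] [-0.1491098   0.01882802  0.04089167]
0.68 [322.1, 265.8] 1799 [[0.4072, 0.2232, 0.0244], [0.4206, 0.2738, 0.0583], [0.4444, 0.3393, 0.0836]]
axis [-0.101 -0.92  -0.378]
```

It has swung down until its base rests on the bench. I'll lift in an arc over the base with the light grip.

Call:
drive_tool(motion=[[[-0.3, 0, -0.6], 0, -0.463], [[-0.4, 0, -0.6], 0, -0.463], [[-0.5, 0, -0.6], 0, -0.463], [[-0.6, 0, -0.6], 0, -0.463], [[-0.8, 0, -0.5], 0, -0.463], [[0, 0, 0], 0, -0.463]])

```text
clock: 9.95
tcp_pos: [0.4353, 0.321, 0.0952]
tool_rot: [2.302, 2.138, 0.002]
contact_force: [0.9, -0.1, 0.1]
finger_gap: 0.0248
grip_force: 1.3
```

```bash
python3 d.py d3.png
```

```text
10.0 [0.4352 0.3213 0.0948] 0.024990393298233098 [1.27652744 0.55597438 0.61539378] [ 0.01508339  0.04515339 -0.04775229]
0.72 [328.2, 266.6] 1855 [[0.4069, 0.213, 0.0236], [0.4197, 0.2594, 0.0694], [0.4438, 0.3132, 0.1117]]
axis [-0.095 -0.769 -0.632]
```

View pics/d3.png

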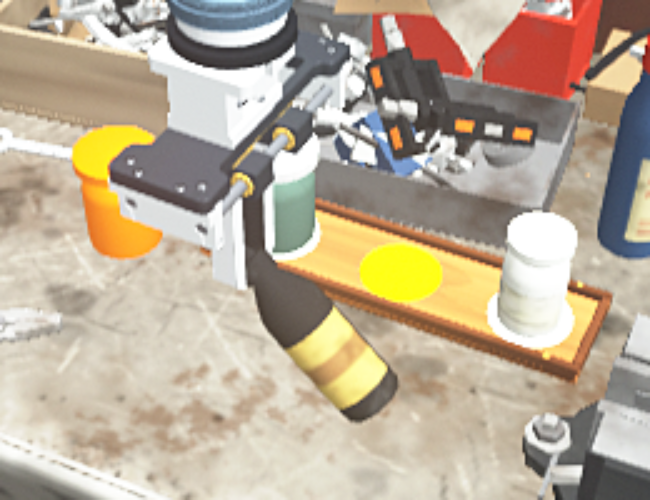

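It's tilted about 45°, with the cap at crop (265,265) and the base edge on the bench at (370,405). I'll keep following the arc to vertical.

Call:
drive_tool(motion=[[[-0.8, 0, -0.45], 0, -0.463], [[-0.85, 0, -0.4], 0, -0.463], [[-0.9, 0, -0.3], 0, -0.463], [[-0.9, 0, -0.3], 0, -0.463], [[-0.9, 0, -0.2], 0, -0.463], [[-0.9, 0, -0.15], 0, -0.463], [[-0.9, 0, -0.05], 0, -0.463], [[-0.9, 0, 0], 0, -0.463], [[0, 0, 0], 0, -0.463]])

```text
clock: 11.18
tcp_pos: [0.4351, 0.2528, 0.1208]
tool_rot: [2.299, 2.135, 0.02]
contact_force: [-2.4, 3.1, 29.4]
finger_gap: 0.025
grip_force: 14.7
```

```bash
python3 d.py d4.png
```

```text
11.225 [0.4351 0.253  0.1208] 0.025122121186828675 [-3.42312404  4.24558558 29.06437984] [ 0.54147861  1.05808532 -0.04194258]
0.79 [348.9, 268.8] 1742 [[0.4063, 0.1964, 0.0142], [0.4173, 0.2226, 0.0802], [0.4401, 0.2483, 0.142]]
axis [0.137 0.26  0.956]
```

View pics/d4.png

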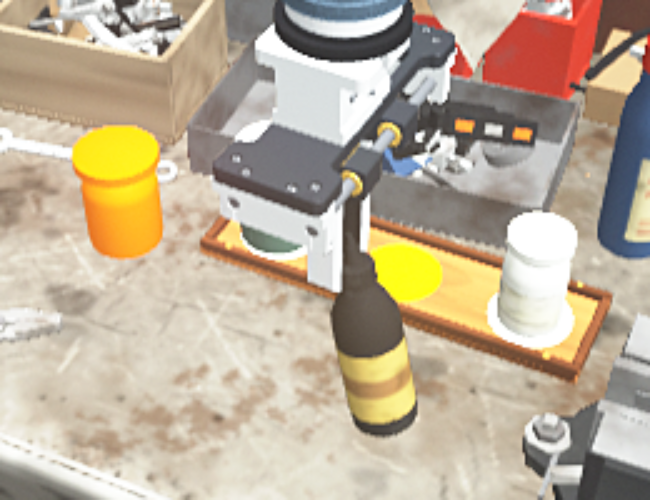

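The bottle is about 18° off vertical, with its base at crop (385,420) pressing on the bench. I'll lift slightly to unload it so it can swing free.

Call:
drive_tool(motion=[[[-0.5, 0, -0.5], 0, -0.463], [[-0.5, 0, -0.5], 0, -0.463], [[0, 0, -0.5], 0, -0.463], [[0, 0, 0], 0, -0.463], [[0, 0, 0], 0, -0.463]])

```text
clock: 11.9
tcp_pos: [0.4286, 0.241, 0.1274]
tool_rot: [-2.301, -2.139, 0.002]
contact_force: [0.6, 0.7, -1.0]
finger_gap: 0.0254
grip_force: 0.0
```

```bash
python3 d.py d5.png
```

```text
11.95 [0.4287 0.241  0.1274] 0.02534252289458552 [ 0.2490563  -0.17041989 -0.33450925] [-0.05878651  0.03681908  0.05720737]
0.87 [354.9, 273.6] 1631 [[0.4033, 0.1918, 0.0083], [0.4114, 0.2102, 0.0817], [0.4304, 0.233, 0.1428]]
axis [0.082 0.079 0.994]
```

View pics/d5.png

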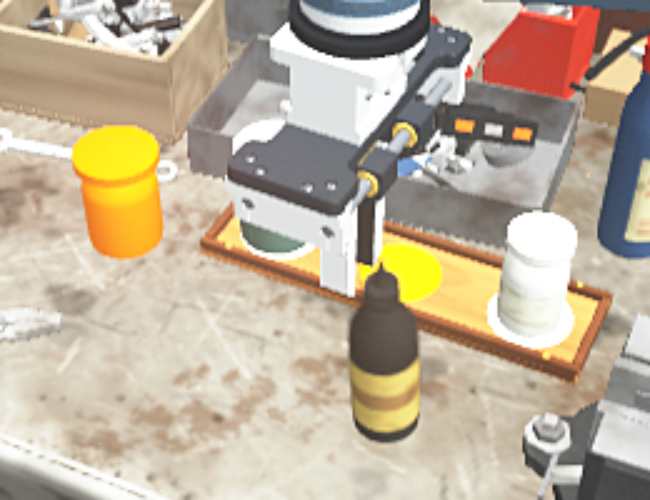

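It now stands upright and free on the bench, base at crop (385,430). I'll back off upwards, open, and measure it.

Call:
drive_tool(motion=[[[0.3, 0, 0], 0, 0], [[0, 0, 0], 0, 0], [[0, 0, -3], 0, 1], [[0, 0, -4], 0, 1], [[0, 0, -3], 0, 1], [[0, 0, 0], 0, 1]])

```text
clock: 12.75
tcp_pos: [0.4308, 0.2446, 0.2305]
tool_rot: [2.299, 2.137, 0.008]
contact_force: [-0.6, 0.3, 0.6]
finger_gap: 0.0818
grip_force: 0.0
```

```bash
cat > e.py <<'E'
from h import *
from scipy.optimize import least_squares
o=ctrl.get_obs(); M=R.from_rotvec(o['tool_rot']).as_matrix(); print(o['clock'],o['tcp_pos'].round(4)); print('tool y',M[:,1].round(3))
for n in ['scene','wrist']:
    im=cam(n)
    L=ctrl.regions_of('bottle_mid',n)
    if not L: print(n,'none'); continue
    r=L[0]; v,u=np.nonzero(r['pixels']); p=pts(im,np.c_[u,v])
    print(n,r['confidence'],len(p),'z top',np.percentile(p[:,2],[2,99]).round(4))
    b=p[(p[:,2]>.02)&(p[:,2]<.09)]
    if len(b)>50:
        def res(a):
            return np.hypot(b[:,0]-a[0]-a[2]*(b[:,2]-.06),b[:,1]-a[1]-a[3]*(b[:,2]-.06))-.023
        f=least_squares(res,[b[:,0].mean()+.01,b[:,1].mean(),0,0],loss='soft_l1',f_scale=.002); print('ctr@z.06, tilt',f.x.round(4),np.std(f.fun).round(4),len(b))
    t=p[p[:,2]>.128]; print('top pts',len(t),t.mean(0).round(4))
E
python3 e.py
```

```text
12.75 [0.4308 0.2446 0.2305]
tool y [ 0.997 -0.073  0.005]
scene 0.97 1636 z top [0.0075 0.1475]
ctr@z.06, tilt [0.4277 0.2139 0.0012 0.02  ] 0.0007 788
top pts 194 [0.4225 0.213  0.1367]
wrist 0.79 3001 z top [1.000e-04 1.544e-01]
ctr@z.06, tilt [4.277e-01 2.124e-01 4.000e-04 4.000e-04] 0.0002 677
top pts 863 [0.4278 0.2155 0.1374]
```

Both views agree: the bottle stands at (0.428, 0.213). I'll move over it and grip the upper body.

Call:
drive_tool(motion=[[[-1.6, -0.1, 0], 0, 1], [[-1.6, 0, 0], 0, 1], [[0, 0, 0], 0, 1], [[0, 0, 4], 0, 1], [[0, 0, 4], 0, 1], [[0, 0, 4], 0, 1], [[0, 0, 3], 0, 1], [[0, 0, 1.1], 0, 1], [[0, 0, 0], 0, 1]])

```text
clock: 14.08
tcp_pos: [0.4259, 0.2122, 0.0669]
tool_rot: [-2.301, -2.138, 0.001]
contact_force: [-0.2, -0.9, 0.7]
finger_gap: 0.0942
grip_force: 0.0
```

Call:
drive_tool(motion=[[[0, 0, 0], 0, -0.2], [[0, 0, 0], 0, -0.2], [[0, 0, 0], 0, -0.2], [[0, 0, 0], 0, -0.2], [[0, 0, 0], 0, -0.2], [[0, 0, 0], 0, -0.2]])

```text
clock: 14.82
tcp_pos: [0.4261, 0.2123, 0.0671]
tool_rot: [2.301, 2.139, 0.0]
contact_force: [0.7, -0.2, 0.8]
finger_gap: 0.0456
grip_force: 30.0
```

Call:
drive_tool(motion=[[[0, 0, -1], 0, -0.3], [[0, 0, -1.5], 0, -0.3], [[1.5, 0, -1.5], 0, -0.3], [[1.8, 1, 0], 0, -0.3], [[1.8, 2.3, 0], 0, -0.3], [[0, 2.5, 0], 0, -0.3], [[0, 2.5, 0], 0, -0.3], [[0, 2.5, 0], 0, -0.3], [[0, 2.5, 0], 0, -0.3], [[0, 0, 0], 0, -0.3]])

```text
clock: 16.08
tcp_pos: [0.5638, 0.2541, 0.108]
tool_rot: [2.301, 2.138, 0.002]
contact_force: [-0.1, -0.7, -1.4]
finger_gap: 0.0453
grip_force: 30.0
```

```bash
python3 e.py; python3 d.py d6.png
```

```text
16.075 [0.5638 0.2541 0.108 ]
tool y [ 0.997 -0.073  0.002]
scene 0.93 1019 z top [0.0446 0.1734]
ctr@z.06, tilt [ 0.5638  0.2547 -0.0223 -0.011 ] 0.001 471
top pts 254 [0.554  0.2423 0.1475]
wrist 0.7 10478 z top [0.0596 0.1951]
ctr@z.06, tilt [0.5627 0.2536 0.0007 0.006 ] 0.005 880
top pts 7922 [0.5637 0.264  0.1537]
16.325 [0.5614 0.2538 0.107 ] 0.04567032859301938 [-0.30465886  0.32032129 -0.94743371] [-0.10342108  0.03371866  0.01912665]
0.85 [368.6, 209.0] 1052 [[0.5369, 0.2312, 0.0427], [0.545, 0.2437, 0.0932], [0.573, 0.2721, 0.1688]]
axis [-0.021  0.098 -0.995]
```

View pics/d6.png

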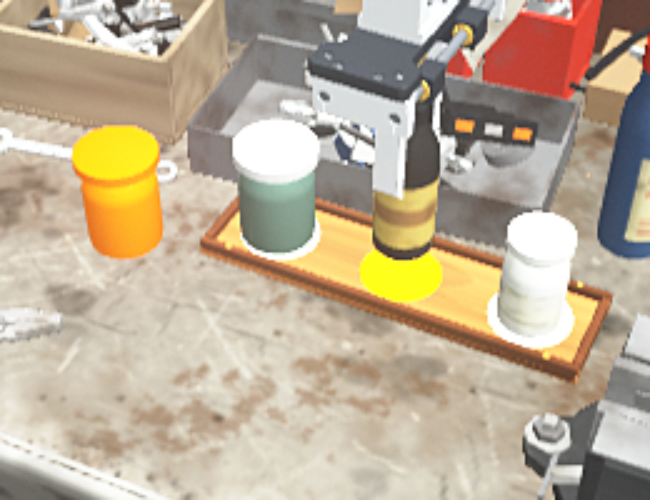

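The bottle hangs upright over the yellow mark (crop (400,270)), and both jars are undisturbed. Lowering now.

Call:
drive_tool(motion=[[[0, 0, 1], 0, -0.3], [[0, 0, 1], 0, -0.3], [[0, 0, 0.5], 0, -0.3], [[0, 0, 0.3], 0, -0.3], [[0, 0, 0.2], 0, -0.3], [[0, 0, 0], 0, -0.3], [[0, 0, 0], 0, -0.3]])

```text
clock: 17.25
tcp_pos: [0.5625, 0.2535, 0.0772]
tool_rot: [2.301, 2.139, 0.001]
contact_force: [0.7, 1.1, -1.3]
finger_gap: 0.0457
grip_force: 30.0
```

Call:
drive_tool(motion=[[[0, 0, 0.1], 0, -0.3], [[0, 0, 0.1], 0, -0.3], [[0, 0, 0], 0, -0.3]])

```text
clock: 17.62
tcp_pos: [0.5624, 0.2535, 0.0751]
tool_rot: [2.301, 2.139, 0.0]
contact_force: [0.0, -0.2, -1.1]
finger_gap: 0.0453
grip_force: 30.0
```

Call:
drive_tool(motion=[[[0, 0, 0.1], 0, -0.3], [[0, 0, 0], 0, -0.3], [[0, 0, 0], 0, -0.3]])

```text
clock: 18.0
tcp_pos: [0.5625, 0.2535, 0.0751]
tool_rot: [2.301, 2.139, -0.0]
contact_force: [-2.8, -0.8, 6.3]
finger_gap: 0.0459
grip_force: 30.0
```

The force is now 6 N upwards, so the base is on the board. I'll release slowly and rise.

Call:
drive_tool(motion=[[[0, 0, 0], 0, 0.0], [[0, 0, 0], 0, 0.1], [[0, 0, 0], 0, 0.3], [[0, 0, 0], 0, 0.4], [[0, 0, 0], 0, 0.4], [[0, 0, -2], 0, 0.4], [[0, 0, -4], 0, 0.4], [[0, 0, -5], 0, 0.4], [[0, 0, -3], 0, 0.4], [[0, 0, 0], 0, 0.4]])

```text
clock: 19.25
tcp_pos: [0.5643, 0.254, 0.2186]
tool_rot: [2.298, 2.136, 0.011]
contact_force: [-0.3, 0.7, 0.3]
finger_gap: 0.0657
grip_force: 0.0
```

```bash
python3 e.py; python3 a.py; cp pics/a.png pics/fin.png
```

```text
19.25 [0.5643 0.254  0.2186]
tool y [ 0.997 -0.073  0.007]
scene 0.82 1368 z top [0.0148 0.1518]
ctr@z.06, tilt [ 0.5624  0.2539 -0.0023 -0.0054] 0.0029 684
top pts 176 [0.5556 0.2522 0.1404]
wrist 0.79 2996 z top [0.0342 0.1624]
ctr@z.06, tilt [ 0.5634  0.2532  0.0035 -0.0049] 0.0002 424
top pts 1110 [0.5637 0.2555 0.1445]
scene bottle_mid 0.59 [363.6, 214.4] 1411 med [0.547 0.249 0.085] lo [0.538 0.231 0.014] hi [0.567 0.272 0.15 ] dir [ 0.196 -0.981]
scene white_jar_mid 0.61 [414.6, 235.1] 1206 med [0.54  0.147 0.068] lo [0.532 0.128 0.013] hi [0.577 0.17  0.093] dir [-0.996  0.085]
scene green_jar_mid 0.95 [248.8, 202.5] 1486 med [0.501 0.464 0.065] lo [0.487 0.444 0.005] hi [0.541 0.5   0.09 ] dir [ 0.336 -0.942]
scene lane 0.84 [373.6, 247.2] 3730 med [0.546 0.227 0.008] lo [0.515 0.103 0.003] hi [0.604 0.404 0.017] dir [-0.001 -1.   ]
scene mark 0.63 [373.7, 244.4] 3996 med [0.545 0.227 0.008] lo [ 0.515  0.102 -0.001] hi [0.605 0.404 0.017] dir [-0.004 -1.   ]
top bottle_mid 0.5 [343.4, 196.0] 36 med [0.557 0.274 0.053] lo [0.549 0.271 0.025] hi [0.566 0.276 0.093] dir [-0.966 -0.257]
top white_jar_mid 0.45 [416.3, 181.3] 45 med [0.576 0.154 0.092] lo [0.561 0.144 0.08 ] hi [0.582 0.174 0.149] dir [-0.661  0.75 ]
top green_jar_mid 0.91 [294.2, 189.8] 1294 med [0.564 0.359 0.097] lo [0.536 0.331 0.032] hi [0.596 0.389 0.1  ] dir [-0.966 -0.259]
top green_jar_mid 0.74 [231.2, 220.6] 1397 med [0.518 0.471 0.089] lo [0.49  0.443 0.001] hi [0.551 0.504 0.092] dir [-0.688 -0.725]
top lane 0.96 [321.7, 202.8] 2624 med [0.56  0.312 0.008] lo [0.522 0.124 0.001] hi [0.609 0.407 0.091] dir [ 0.152 -0.988]
top mark 0.67 [320.5, 199.6] 2457 med [0.56  0.311 0.008] lo [0.523 0.12  0.004] hi [0.609 0.406 0.018] dir [ 0.179 -0.984]
```

View pics/fin.png

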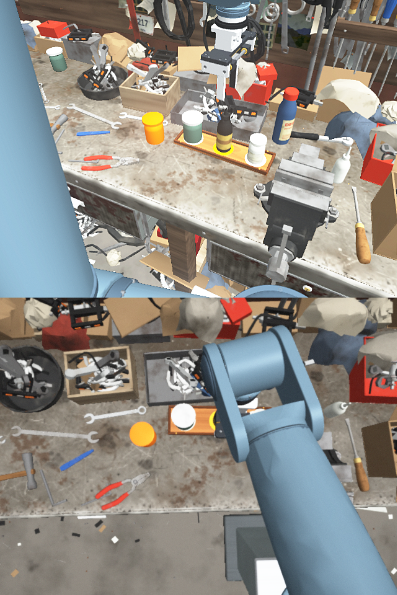

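The bottle stands upright at (0.563, 0.253), which is on the mark (picture (224,138)). It's been released, and both jars are where they started.

```bash
python3 -c "
from station import ctrl;print(ctrl.job_done())"
```

```text
the job is handed in; nothing more can be done
None
```

The job is handed in: by the last camera measurement the oil bottle stands upright and released on the yellow mark, about 1 mm off centre, with both jars still in their places; the hand-in gave no verdict.

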